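# Sort ground brackets by tag and show the doubtful one to the inspection camera

### The arm

A 6-joint arm with a two-finger parallel gripper is mounted at the origin on the work surface. World frame = base frame: x ahead of the robot, y to its left, z up, the work surface at z = 0. Lengths are in m, angles in rad, forces in N, time in s.
With the tool pointing down it reaches from about 0.35 to 0.975 m from the base axis. Payload 4.9 kg.
Tool frame: the origin (TCP) lies between the finger pads; the fingertips stand 19 mm ahead of it and the grasp point (between the pads) is the TCP; z points along the fingers, y is the direction in which the jaws open and shut (so a half turn about z gives the same grasp; the last joint's range is limited). The gripper opens to 85 mm and grips with 20 to 120 N. Pads are 22 mm wide; open, the fingers measure 114 mm over their backs; the gripper's body (76 mm by 85 mm) begins 54 mm behind the grasp point. The pads swing forward as they close: fully open they stand 13 mm farther back than shut.
Start: joints at [-1.446, 0.053, 1.613, -0, 1.476, -0.119], TCP at [0.151, -0.606, 0.25] pointing down, gripper open.
Joint ranges: [-3.01, 3.01], [-1.01, 2.22], [0.06, 2.58], [-1.02, 4.17], [0.09, 2.62], [-3.14, 3.14]. Speed limits (rad/s): [2.57, 2.57, 3.14, 3.14, 3.14, 3.14].

### API

Orientations are given as a unit quaternion [w, x, y, z].
In Python, from plant import state, grab_frame, calibration, job_done gives the robot as it stands. The module is installed in compiled form; this text tells all that it offers.
- The arm moves only by the tool servo_tool, never from a script. Its argument "deltas" is a list that holds one entry, the list of rows, each a list of 5 numbers: the finger opening in mm, from 0 to 85.4, then the shift along the world's x, y, z in mm, then the turn about the world's z in units of 6 degrees (1.0 is 6 degrees). A call has 1 to 5 rows; each row is the pose to reach, as a shift and turn from the pose commanded when the call began; what a row does not reach only later rows make up. A row lasts 1/8 s, in which the tool goes at most 62.5 mm and 10.7 degrees, less where a joint would pass 70% of its speed; a pose out of reach is approached as far as the arm can. A call with a gripper value outside its range is refused whole. The fingers move at their own pace and stop on an object; the grip force is fixed at half the most. Time passes only in rows, so rows that repeat a pose let the fingers close. It gives the time, the measured TCP pose, the force and the opening at its end, in the units of the state.
- state(): the state, without advancing time (a new reading comes with each control period).
- grab_frame(name): name is "scene" or "top" or "wrist"; returns the picture (480x640x3 uint8, red, green, blue); there is no depth.
- calibration(name): a dict with "intrinsics" (3x3 intrinsics, pixels), "k1" (the pictures are not rectified: a ray, as slopes to the right and down, at radius r is drawn at 1 + k1 r^2 times it, then the intrinsics apply), "world_from_camera" (4x4, takes a point from camera to world coordinates). Camera axes: x right, y down, z forward; pixel columns grow to the right and rows downward; lengths in m; the calibration is good to about 2 mm. A picture is of the moment at which its call begins: read the wrist's pose just before it. calibration takes no time and is no camera call; for the wrist camera it gives the pose at the moment of the call.
- job_done(): hands the job in, once; it reports no verdict.
The state is a dict: "time": time; "joint_pos": joint angles; "joint_vel": joint speeds; "joint_efforts": joint torques, N m; "tool_pos": TCP position; "tool_rot": TCP orientation; "contact_force": force on the tool from outside, world axes, zero at the start; "ft_torque": the same for the moment, N m; "gripper_width": opening from 0.0 (shut) to 1.0 (fully open).
Only numpy, scipy, OpenCV 4.12 (cv2) and the standard library are available. Lean on these libraries where they do the work, as an engineer would, in place of code of your own. Each camera call takes 0.05 s, during which the arm holds its last target.

### The job

Lay the ground bracket with the green tag in the green pass tray and the one with the red tag in the red reject tray, each flat on its base on the tray floor, about in the middle, set down and not dropped. Then pick up the yellow-tagged bracket and hold it in the air, level and right way up, with its bright ground face squarely towards the inspection camera, centred on the lens and 10 cm in front of it; finish while still holding it there, steady, clear of everything else. Leave the camera and the other things on the bench as they are.

Things in the scene. Friction and masses are not known exactly. Their poses are not given: they have to be found in the camera images.
- bracket_green: loose grey cast angle bracket, 0.1-0.2 kg, with a green tag (21 x 36 mm) on top of its base plate's -x end. Origin: centre of the underside, z up. Base plate 80 (x) x 40 (y) x 6 mm; at its +x end an upright plate 40 wide, 44 high, 7.5 thick, outer face ground bright; behind that, on the centre line, a rib 10 mm thick, x -16 to +32, top at z 40: grip it from above near x +8, fingertips over the base plate
- bracket_red: loose grey cast angle bracket, 0.1-0.2 kg, with a red tag (21 x 36 mm) on top of its base plate's -x end. Origin: centre of the underside, z up. Base plate 80 (x) x 40 (y) x 6 mm; at its +x end an upright plate 40 wide, 44 high, 7.5 thick, outer face ground bright; behind that, on the centre line, a rib 10 mm thick, x -16 to +32, top at z 40: grip it from above near x +8, fingertips over the base plate
- bracket_yellow: loose grey cast angle bracket, 0.1-0.2 kg, with a yellow tag (21 x 36 mm) on top of its base plate's -x end. Origin: centre of the underside, z up. Base plate 80 (x) x 40 (y) x 6 mm; at its +x end an upright plate 40 wide, 44 high, 7.5 thick, outer face ground bright; behind that, on the centre line, a rib 10 mm thick, x -16 to +32, top at z 40: grip it from above near x +8, fingertips over the base plate
- bracket_yellow_face (a point): centre of the bright ground face of the yellow-tagged bracket, 40 mm along +x from that bracket's origin and 22 mm above its underside; axes as the bracket's, +x out of the face
- pass_nest: fixed shallow open tray, green plastic with a black floor, outside 120 (x) x 80 (y) x 12 mm, inside 110 x 70 mm, floor 4 mm above the bench. Origin on the bench under its centre, z up; a bracket fits with its long side along the tray's x, either way round
- reject_nest: fixed shallow open tray, red plastic with a black floor, outside 120 (x) x 80 (y) x 12 mm, inside 110 x 70 mm, floor 4 mm above the bench. Origin on the bench under its centre, z up; a bracket fits with its long side along the tray's x, either way round
- camera_stand: fixed stand of the inspection camera: foot 100 x 120 x 12 mm, 20 mm mast 342 mm tall standing 45 mm behind the origin (+x). Origin on the bench straight under the camera, which looks along the stand's -x: a black box 50 x 46 x 46 mm with a round 38 mm lens barrel, clamped stiffly on the mast at a height that differs from run to run
- lens (a point): centre of the front of the camera's lens, 50 mm ahead (-x) of the stand's origin, 170 to 250 mm above the bench. The camera looks level along -x of this frame; z is up. The ground face's centre belongs at (-100, 0, 0) mm in this frame, with the bracket's x along this x
- spare_disc: a loose flat grey grinding disc lying on the bench, 120 mm across, 9 mm thick, with a 20 mm hole; origin under its centre. Bystander.
- paste_jar: a loose jar with black lid, 60 mm across, 65 mm tall; origin under its centre. Bystander.
- wax_bar: a loose reddish-brown bar of polishing wax, 100 x 32 x 30 mm, long along its x; origin at the centre of its underside. Bystander.
- bench_brush: a loose hand brush lying on the bench along its own x, 200 mm long, 42 mm wide, 20 mm high; origin under its middle. Bystander.
- steel_collar: a loose steel ring, 50 mm outside, 26 mm hole, 22 mm tall; origin under its centre. Bystander.

How it is judged:
By the outcome, as a careful person would: the job done as asked, in the order asked, and still so for the second after the job is handed in, while the arm keeps its last pose, push and grip.
It also fails if it takes over 64 s, if anything falls off the work surface, if the arm or the gripper's body presses on something with over 40 N, if the wrist force passes 120 N, or if a joint passes its speed limit or range.

## Working session

There is one attempt and no reset: what is moved stays moved. The work goes in short steps, Python scripts to look and compute and a tool call to move; the robot and the scene stay as the last step left them, time stands still between calls to the robot, and variables do not carry over. Pictures are saved under pics/ and viewed, and the job is handed in when it is done.

Besides the shell and the picture viewer there is one more tool, called after "Request:" in YAML: its name, and indented under it one key for each argument. servo_tool: Moves the arm, as the interface text tells. Its arguments: {"type":"object","properties":{"deltas":{"type":"array","items":{"type":"array","items":{"type":"array","items":{"type":"number"}}}}},"required":["deltas"]}

```bash
mkdir -p pics; python3 - <<'E'
from plant import state, grab_frame, calibration
import cv2,numpy as np
s=state();print(s)
for n in("scene","top","wrist"):
    c=calibration(n);print(n,c)
    cv2.imwrite(f"pics/{n}0.png",grab_frame(n)[:,:,::-1])
E
```

```text
{'time': 0.0, 'joint_pos': array([-1.44599017e+00,  5.33991103e-02,  1.61428775e+00, -3.59229397e-05,
        1.47598119e+00, -1.18987327e-01]), 'joint_vel': array([-7.41617932e-06,  4.88360422e-04,  2.86615986e-04, -1.16928497e-04,
        6.41614603e-04,  1.48555501e-04]), 'joint_efforts': array([ 2.75866179e-03, -3.93680906e+01, -3.70171487e+01,  1.91543868e-04,
        7.13006637e-03, -1.58114511e-05]), 'tool_pos': array([ 0.15079264, -0.60594153,  0.24904051]), 'tool_rot': array([-1.03764122e-03,  9.92579043e-01,  1.21596735e-01, -2.08980348e-05]), 'contact_force': array([0.63531439, 0.50272477, 1.00757548]), 'ft_torque': array([-0.05692551, -0.01374349, -0.00072062]), 'gripper_width': 0.9992800144150473}
scene {'intrinsics': array([[567.39030494,   0.        , 314.68899843],
       [  0.        , 567.39030494, 233.64237658],
       [  0.        ,   0.        ,   1.        ]]), 'k1': -0.11571468763750435, 'world_from_camera': array([[ 0.10457227,  0.63905031, -0.76202319,  1.44844424],
       [ 0.99451564, -0.06859182,  0.07895446, -0.01752006],
       [-0.00181268, -0.76610043,
[... 332 characters left out ...]
15, -0.99503138,  0.09615488,  0.46761812],
       [-0.99966551,  0.02556331, -0.00392308,  0.07531957],
       [ 0.00144555, -0.09622402, -0.99535865,  1.37830082],
       [ 0.        ,  0.        ,  0.        ,  1.        ]])}
wrist {'intrinsics': array([[415.93527211,   0.        , 322.80187911],
       [  0.        , 415.93527211, 243.54253762],
       [  0.        ,   0.        ,   1.        ]]), 'k1': -0.007846772176274278, 'world_from_camera': array([[ 0.24144927, -0.92344384, -0.29825112,  0.22744781],
       [-0.97041172, -0.23034198, -0.07241321, -0.58873512],
       [-0.00183022,  0.3069105 , -0.95173662,  0.37206708],
       [ 0.        ,  0.        ,  0.        ,  1.        ]])}
```

View pics/scene0.png

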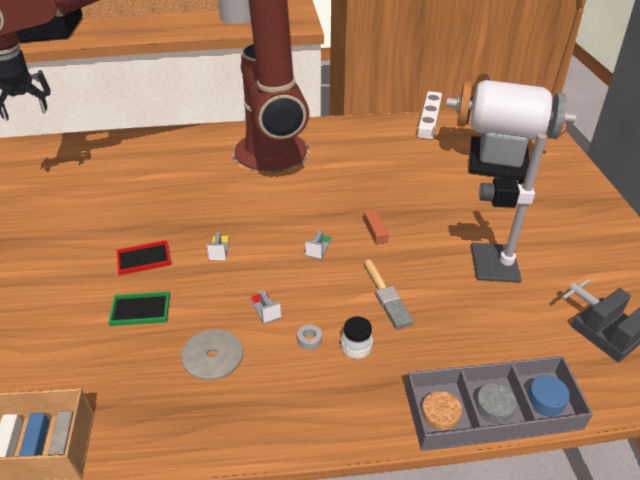

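View pics/top0.png

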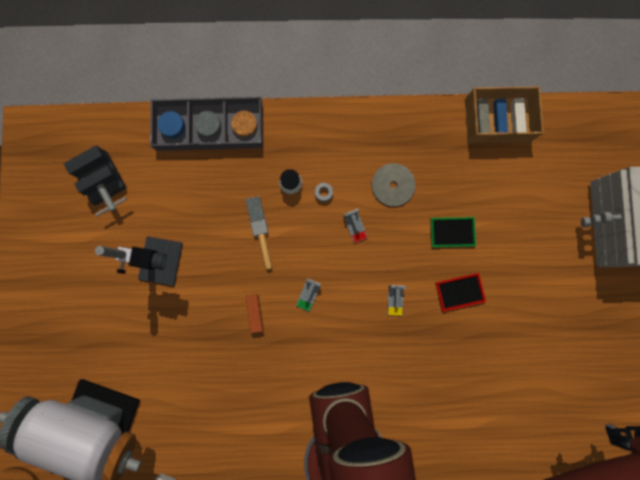

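View pics/wrist0.png

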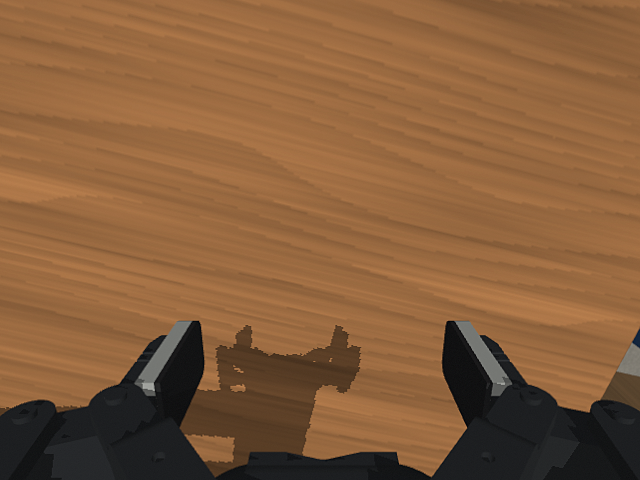

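```bash
cat > h.py <<'E'
import numpy as np,cv2
from plant import state, grab_frame, calibration
def ray(c,uv):
    K=c['intrinsics'];d=np.array([(uv[0]-K[0,2])/K[0,0],(uv[1]-K[1,2])/K[1,1]])
    s=d.copy()
    for _ in range(30): s=d/(1+c['k1']*(s@s))
    T=c['world_from_camera'];v=T[:3,:3]@np.array([s[0],s[1],1]);return T[:3,3],v
def plane(c,uv,z):
    o,v=ray(c,uv);return o+v*(z-o[2])/v[2]
def proj(c,P):
    T=c['world_from_camera'];p=T[:3,:3].T@(np.asarray(P)-T[:3,3]);s=p[:2]/p[2];s=s*(1+c['k1']*(s@s))
    K=c['intrinsics'];return np.array([K[0,0]*s[0]+K[0,2],K[1,1]*s[1]+K[1,2]])
def tri(*cu):
    A=np.zeros((3,3));b=np.zeros(3)
    for c,uv in cu:
        o,v=ray(c,uv);v=v/np.linalg.norm(v);M=np.eye(3)-np.outer(v,v);A+=M;b+=M@o
    return np.linalg.solve(A,b)
def hue(img,col):
    h=cv2.cvtColor(img,cv2.COLOR_RGB2HSV);H,S,V=[h[...,i].astype(int) for i in range(3)]
    if col=='green':m=(H>45)&(H<85)&(S>120)&(V>50)
    if col=='yellow':m=(H>24)&(H<36)&(S>150)&(V>110)
    if col=='red':m=((H<4)|(H>174))&(S>190)&(V>90)
    return m.astype(np.uint8)*255
def blobs(m,amin=20):
    cs,_=cv2.findContours(m,cv2.RETR_EXTERNAL,cv2.CHAIN_APPROX_NONE)
    return sorted([c for c in cs if cv2.contourArea(c)>amin],key=cv2.contourArea,reverse=True)
def rect(c,cnt,z):
    P=np.array([plane(c,p[0].astype(float),z)[:2]*1000 for p in cnt],np.float32)
    return cv2.minAreaRect(P)
E
python3 - <<'E'
from h import *
for n in("top","scene"):
    im=cv2.cvtColor(cv2.imread(f"pics/{n}0.png"),cv2.COLOR_BGR2RGB);c=calibration(n)
    for col in("green","red","yellow"):
        for b in blobs(hue(im,col))[:3]:
            r=cv2.minAreaRect(b);z=.012 if cv2.contourArea(b)>600 else .0065
            print(n,col,cv2.contourArea(b),np.round(r[0]),rect(c,b,z))
im=cv2.imread("pics/top0.png");cv2.imwrite("pics/t1.png",cv2.resize(im[180:340,80:280],None,fx=4,fy=4))
im=cv2.imread("pics/scene0.png");cv2.imwrite("pics/s1.png",cv2.resize(im[120:300,440:600],None,fx=3,fy=3))
E
```

```text
top green 1192.0 [453. 232.] ((605.3416748046875, -305.3099060058594), (119.81595611572266, 76.6303939819336), 88.56929016113281)
top green 75.5 [304. 305.] ((419.56396484375, 104.77033996582031), (32.80446243286133, 19.97411346435547), 65.4753646850586)
top red 1167.5 [460. 292.] ((442.9474182128906, -317.10467529296875), (76.8121566772461, 117.19741821289062), 11.08743667602539)
top red 61.5 [359. 236.] ((600.3139038085938, -50.81100845336914), (18.108190536499023, 31.961639404296875), 17.00214958190918)
top yellow 66.0 [395. 310.] ((397.8979187011719, -140.00267028808594), (32.42647171020508, 18.662092208862305), 88.43156433105469)
scene green 1593.5 [139. 308.] ((611.8402709960938, -302.9066467285156), (87.39207458496094, 120.43163299560547), 0.3351641297340393)
scene green 22.0 [326. 238.] ((423.6158447265625, 115.88375854492188), (14.409222602844238, 18.438499450683594), 83.35540008544922)
scene red 1225.0 [142. 257.] ((449.55047607421875, -314.6375732421875), (90.15353393554688, 118.24797821044922), 11.267095565795898)
scene red 31.0 [256. 298.] ((602.5966796875, -57.145713806152344), (17.845191955566406, 14.300522804260254), 11.574132919311523)
```

View pics/t1.png

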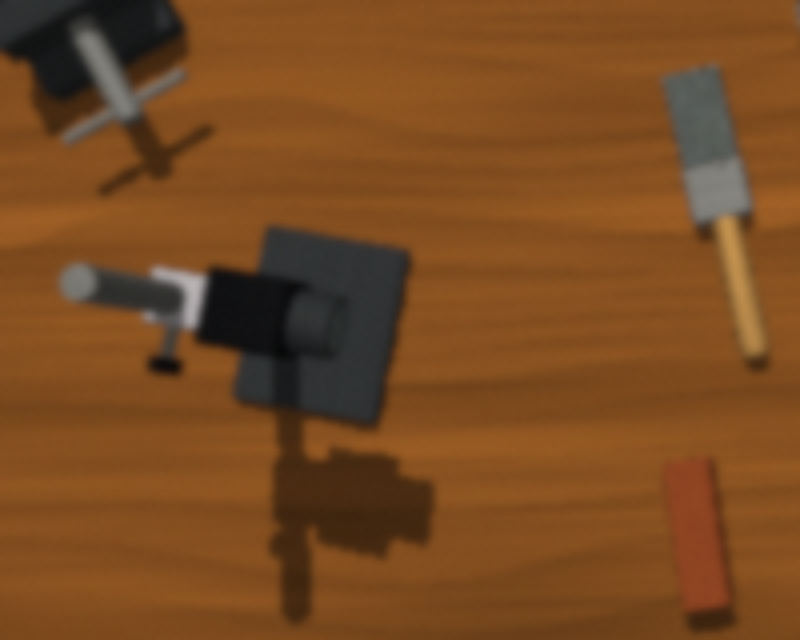

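View pics/s1.png

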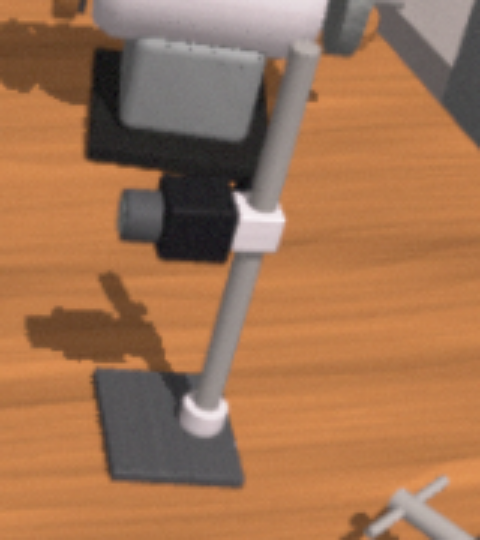

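Request:
servo_tool:
  deltas:
    - [[85,50,40,20,-1],[85,98,78,40,-2],[85,146,116,40,-3],[85,195,154,40,-4],[85,243,191,40,-5]]

```text
time: 0.78
tool_pos: [0.3931, -0.4155, 0.2902]
tool_rot: [0.0, 0.99, -0.141, 0.0]
contact_force: [0.5, 0.9, 0.3]
gripper_width: 0.996
```

Request:
servo_tool:
  deltas:
    - [[85,48,38,0,-0.5],[85,97,77,0,-1],[85,140,115,0,-1.4],[85,140,115,0,-1.4]]

```text
time: 1.27
tool_pos: [0.534, -0.299, 0.2896]
tool_rot: [-0.001, 0.978, -0.209, -0.0]
contact_force: [-0.2, -0.4, 0.0]
gripper_width: 0.999
```

```bash
cat > look.py <<'E'
from h import *
import sys,pickle
def look(name):
    c=calibration("wrist");im=grab_frame("wrist");cv2.imwrite(f"pics/{name}.png",im[:,:,::-1])
    pickle.dump(c,open(f"pics/{name}.pkl","wb"));s=state()
    q=s['tool_rot'];print(s['time'],np.round(s['tool_pos']*1000,1),'yaw',2*np.degrees(np.arctan2(q[2],q[1])),q.round(4),np.round(s['joint_pos'],2))
    for col in("green","red","yellow"):
        for b in blobs(hue(im,col),60)[:3]:
            x,y,w,h=cv2.boundingRect(b);r=cv2.minAreaRect(b)
            print(col,cv2.contourArea(b),(x,y,w,h),'tagplane',rect(c,b,.0065),'tray',rect(c,b,.012)[:2])
if __name__=="__main__": look(sys.argv[1])
E
python3 look.py w1
```

```text
1.325 [ 532.7 -300.5  289.6] yaw -24.238130881199734 [-1.000e-04  9.777e-01 -2.099e-01 -6.000e-04] [-0.64  0.    1.6  -0.    1.54  1.36]
green 11250.0 (221, 51, 152, 135) tagplane ((606.1278686523438, -306.0004577636719), (120.43994903564453, 80.20701599121094), 89.85820007324219) tray ((606.1278076171875, -306.36505126953125), (118.80810546875, 79.12027740478516))
red 8565.0 (306, 201, 139, 123) tagplane ((442.84149169921875, -318.12451171875), (84.07113647460938, 120.69351959228516), 11.197468757629395) tray ((445.05377197265625, -318.3248291015625), (82.93203735351562, 119.05823516845703))
red 619.0 (56, 215, 36, 36) tagplane ((600.437744140625, -51.08403778076172), (20.275814056396484, 35.461666107177734), 19.749841690063477) tray ((600.5147094726562, -54.902496337890625), (20.00113296508789, 34.98117446899414))
yellow 161.5 (232, 349, 29, 23) tagplane ((396.657958984375, -140.3880157470703), (34.05260467529297, 19.469154357910156), 86.74351501464844) tray ((399.49591064453125, -142.99652099609375), (33.591217041015625, 19.205345153808594))
```

View pics/w1.png

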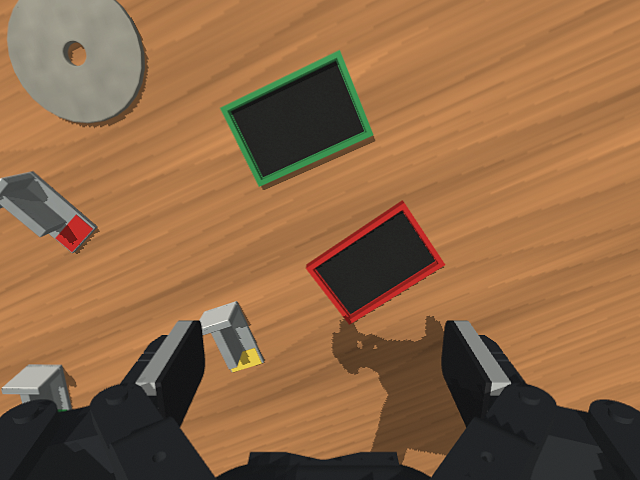

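Request:
servo_tool:
  deltas:
    - [[85,-12,60,0,0],[85,-24,120,0,0],[85,-37,180,0,0],[85,-49,240,0,0],[85,-62,300,0,0]]

```text
time: 1.95
tool_pos: [0.4688, -0.0016, 0.2902]
tool_rot: [0.0, 0.977, -0.213, 0.0]
contact_force: [1.2, -0.2, 0.1]
gripper_width: 0.994
```

Request:
servo_tool:
  deltas:
    - [[85,-10,50,-30,0],[85,-18,89,-60,0],[85,-18,89,-90,0],[85,-18,89,-90,0]]

```text
time: 2.45
tool_pos: [0.4498, 0.0863, 0.1974]
tool_rot: [0.001, 0.977, -0.212, -0.003]
contact_force: [-0.0, 0.0, 0.2]
gripper_width: 0.997
```

```bash
python3 look.py w2
```

```text
2.5 [451.2  86.1 199.6] yaw -24.505902897444155 [ 4.000e-04  9.772e-01 -2.122e-01 -1.000e-03] [ 0.03 -0.32  2.04 -0.    1.43  2.03]
green 809.0 (294, 246, 44, 24) tagplane ((420.0551452636719, 104.2973861694336), (34.803043365478516, 19.63495635986328), 65.4753189086914) tray ((421.8516845703125, 103.38262939453125), (34.192325592041016, 19.29039192199707))
```

View pics/w2.png

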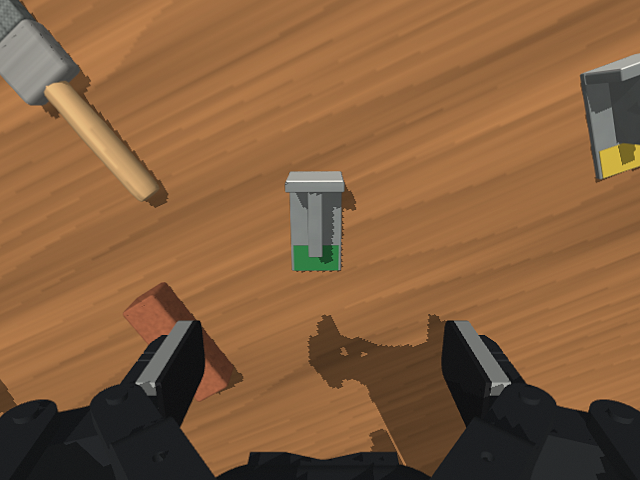

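```bash
python3 - <<'E'
from h import *
import pickle
c=pickle.load(open("pics/w2.pkl","rb"));y=np.radians(-24.5);R=np.array([[np.cos(y),np.sin(y)],[-np.sin(y),np.cos(y)]])
for uv,z in(((165,283),.03),((242,378),0),((205,325),.015),((162,200),0),((347,182),.04),((583,76),.04)):
    print(uv,R@(plane(c,uv,z)[:2]*1000-np.array([454.2,88.7])))
E
```

```text
(165, 283) [-49.37554726 113.70466757]
(242, 378) [-156.04398592   67.27516427]
(205, 325) [-93.56605596  91.28367776]
(162, 200) [  8.1046033  120.02425061]
(347, 182) [ 29.09904997 -22.08484497]
(583, 76) [  96.21391246 -169.36680675]
```

Request:
servo_tool:
  deltas:
    - [[85,0,0,-60,0],[85,0,0,-110,0],[85,0,0,-150,0],[85,0,0,-170,0],[85,0,0,-170,0]]

```text
time: 3.12
tool_pos: [0.452, 0.0859, 0.0303]
tool_rot: [0.0, 0.977, -0.213, -0.001]
contact_force: [0.2, -0.6, 0.7]
gripper_width: 0.995
```

```bash
python3 look.py w3
```

```text
3.175 [453.1  86.2  31.5] yaw -24.52366190922379 [-1.000e-04  9.772e-01 -2.124e-01  7.000e-04] [ 0.03 -0.09  2.15 -0.    1.08  2.03]
green 1209.0 (325, 377, 31, 43) tagplane ((415.3564147949219, 93.35458374023438), (12.481542587280273, 21.23506736755371), 65.50923919677734) tray ((419.43487548828125, 91.79136657714844), (12.013081550598145, 20.43806266784668))
green 934.5 (270, 377, 25, 43) tagplane ((425.4702453613281, 115.49759674072266), (9.909296989440918, 21.21739959716797), 65.47367858886719) tray ((429.1690979003906, 113.10330200195312), (9.537367820739746, 20.421100616455078))
```

View pics/w3.png

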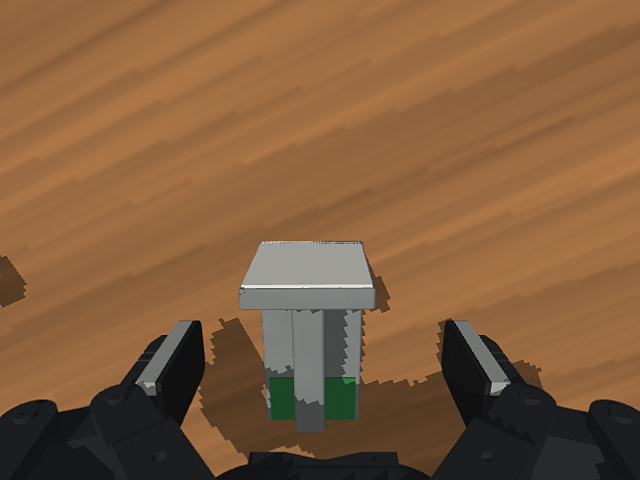

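Request:
servo_tool:
  deltas:
    - [[85,1,3,-2,0],[40,1,3,-2,0],[0,1,3,-2,0],[0,1,3,-2,0],[0,1,3,-2,0]]

```text
time: 3.8
tool_pos: [0.4528, 0.09, 0.0284]
tool_rot: [-0.0, 0.977, -0.212, 0.0]
contact_force: [0.6, 0.2, -0.3]
gripper_width: 0.137
```

Request:
servo_tool:
  deltas:
    - [[0,0,0,0,0],[0,0,0,0,0]]

```text
time: 4.05
tool_pos: [0.4531, 0.09, 0.0285]
tool_rot: [-0.0, 0.977, -0.212, 0.0]
contact_force: [-0.2, -0.4, 2.5]
gripper_width: 0.101
```

Request:
servo_tool:
  deltas:
    - [[0,0,0,20,0],[0,0,0,50,0],[0,0,0,100,0],[0,0,0,100,0]]

```text
time: 4.55
tool_pos: [0.4557, 0.0901, 0.1326]
tool_rot: [-0.001, 0.977, -0.212, 0.004]
contact_force: [0.5, -0.0, -1.3]
gripper_width: 0.109
```

```bash
python3 look.py w4
```

```text
4.6 [454.   90.  129.9] yaw -24.430379485123723 [-5.000e-04  9.774e-01 -2.116e-01  1.800e-03] [ 0.03 -0.25  2.1   0.    1.29  2.03]
```

View pics/w4.png

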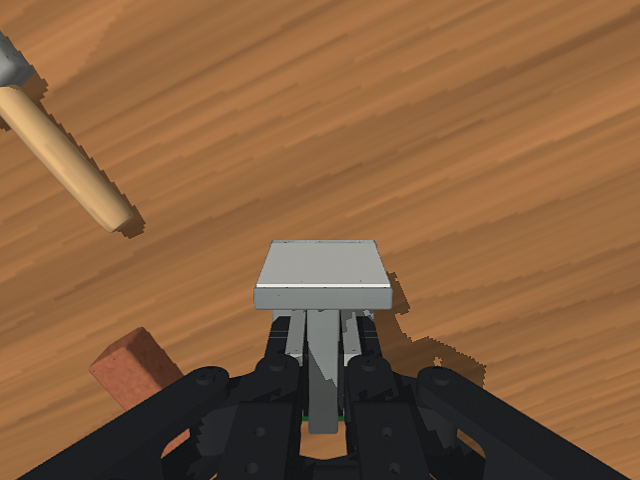

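Request:
servo_tool:
  deltas:
    - [[0,10,-20,50,-0.7],[0,30,-75,60,-2.1],[0,52,-132,60,-3.6],[0,74,-190,60,-5.2],[0,96,-248,60,-6.8]]

```text
time: 5.22
tool_pos: [0.5481, -0.1595, 0.1854]
tool_rot: [0.0, 0.841, -0.541, -0.002]
contact_force: [1.1, 0.5, -0.6]
gripper_width: 0.107
```

Request:
servo_tool:
  deltas:
    - [[0,22,-58,-20,-1.6],[0,42,-113,-50,-3],[0,56,-156,-80,-4.1],[0,56,-156,-100,-4.1],[0,56,-156,-100,-4.1]]

```text
time: 5.85
tool_pos: [0.6021, -0.312, 0.0831]
tool_rot: [0.001, 0.708, -0.706, -0.005]
contact_force: [0.2, 0.2, -2.2]
gripper_width: 0.107
```

```bash
python3 look.py w5
```

```text
5.9 [ 603.4 -312.3   85.7] yaw -89.77458914603034 [ 3.000e-04  7.085e-01 -7.057e-01 -2.500e-03] [-0.59  0.32  1.59  0.    1.23  2.55]
green 6011.0 (228, 165, 172, 211) tagplane ((606.4090576171875, -308.28472900390625), (117.25010681152344, 81.53113555908203), 89.93028259277344) tray ((606.3258056640625, -310.6274719238281), (114.01024627685547, 79.27824401855469))
green 472.5 (376, 310, 15, 51) tagplane ((569.4068603515625, -274.84954833984375), (7.221426010131836, 30.934402465820312), 0.08015639334917068) tray ((570.3461303710938, -278.1161804199219), (7.021899700164795, 30.079561233520508))
red 6686.0 (543, 140, 97, 236) tagplane ((460.76934814453125, -313.7375183105469), (50.71034622192383, 125.0488052368164), 11.371726036071777) tray ((464.71063232421875, -315.92962646484375), (49.309078216552734, 121.59337615966797))
```

View pics/w5.png

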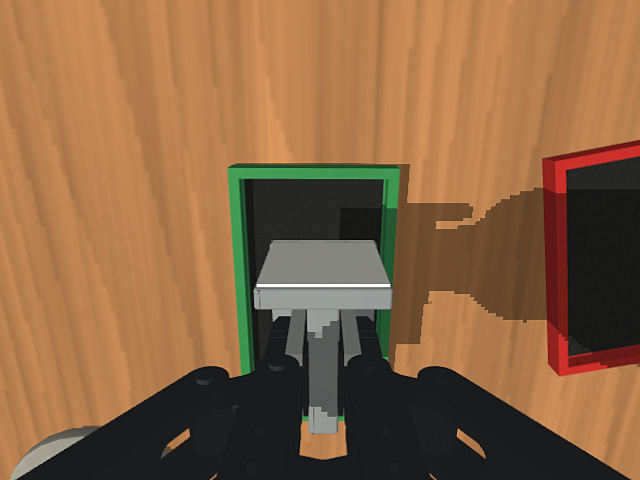

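Request:
servo_tool:
  deltas:
    - [[0,2,-2,-20,0],[0,2,-2,-38,0],[0,2,-2,-46,0],[0,2,-2,-49,0],[0,2,-2,-49,0]]

```text
time: 6.52
tool_pos: [0.607, -0.3161, 0.0394]
tool_rot: [-0.0, 0.708, -0.706, 0.0]
contact_force: [0.7, 0.6, -1.4]
gripper_width: 0.104
```

```bash
python3 look.py w6
```

```text
6.575 [ 607.2 -316.3   39.8] yaw -89.83171250449689 [-1.000e-04  7.081e-01 -7.061e-01  5.000e-04] [-0.59  0.39  1.6  -0.    1.16  2.55]
green 9808.5 (218, 190, 216, 188) tagplane ((606.1663818359375, -325.791259765625), (83.17105102539062, 82.07508850097656), 89.91584777832031) tray ((606.2074584960938, -328.2840881347656), (80.23495483398438, 79.17755126953125))
green 894.0 (299, 431, 49, 25) tagplane ((607.04931640625, -248.39291381835938), (22.638595581054688, 13.892009735107422), 1.7462249994277954) tray ((607.0592041015625, -253.61805725097656), (21.83941078186035, 13.401588439941406))
red 7644.0 (606, 178, 34, 267) tagplane ((480.9861145019531, -309.32708740234375), (14.960020065307617, 127.14359283447266), 13.491158485412598) tray ((485.4464111328125, -312.4010925292969), (14.431906700134277, 122.65514373779297))
```

View pics/w6.png

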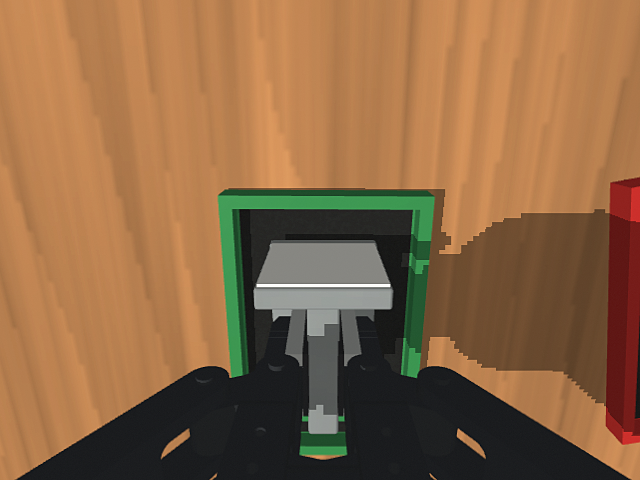

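Request:
servo_tool:
  deltas:
    - [[0,-1,2,-3,0],[0,-1,2,-5,0],[0,-1,2,-6,0],[0,-1,2,-6,0]]

```text
time: 7.08
tool_pos: [0.6058, -0.314, 0.0332]
tool_rot: [0.0, 0.708, -0.706, -0.0]
contact_force: [0.4, 0.5, -0.9]
gripper_width: 0.11
```

Request:
servo_tool:
  deltas:
    - [[0,0,0,-0.5,0],[0,0,0,-1,0],[0,0,0,-1,0]]

```text
time: 7.45
tool_pos: [0.606, -0.3141, 0.0326]
tool_rot: [-0.0, 0.708, -0.706, 0.0]
contact_force: [0.3, 0.5, -0.9]
gripper_width: 0.107
```

Request:
servo_tool:
  deltas:
    - [[0,0,0,-0.5,0],[0,0,0,-1,0],[0,0,0,-1,0]]

```text
time: 7.82
tool_pos: [0.606, -0.3141, 0.0326]
tool_rot: [0.0, 0.708, -0.706, -0.0]
contact_force: [-3.6, 2.8, 6.6]
gripper_width: 0.108
```

Request:
servo_tool:
  deltas:
    - [[30,0,0,0.5,0],[45,0,0,1,0],[45,0,0,1,0],[45,0,0,50,0],[45,0,0,100,0]]

```text
time: 8.45
tool_pos: [0.6052, -0.3136, 0.1311]
tool_rot: [0.0, 0.708, -0.706, -0.001]
contact_force: [0.8, 0.3, 0.8]
gripper_width: 0.527
```

```bash
python3 look.py w7
```

```text
8.5 [ 609.3 -316.2  141.1] yaw -89.82358962379708 [-0.0012  0.7082 -0.706   0.0058] [-0.59  0.27  1.56  0.    1.3   2.55]
green 23475.5 (253, 158, 138, 185) tagplane ((606.1243286132812, -305.1368408203125), (81.80533599853516, 122.90081787109375), 0.11341515183448792) tray ((606.117431640625, -307.11627197265625), (79.98639678955078, 120.16813659667969))
red 5431.5 (510, 128, 130, 208) tagplane ((445.31597900390625, -316.6074523925781), (79.33888244628906, 124.37580108642578), 11.443241119384766) tray ((448.884765625, -318.33184814453125), (77.57478332519531, 121.61024475097656))
```

View pics/w7.png

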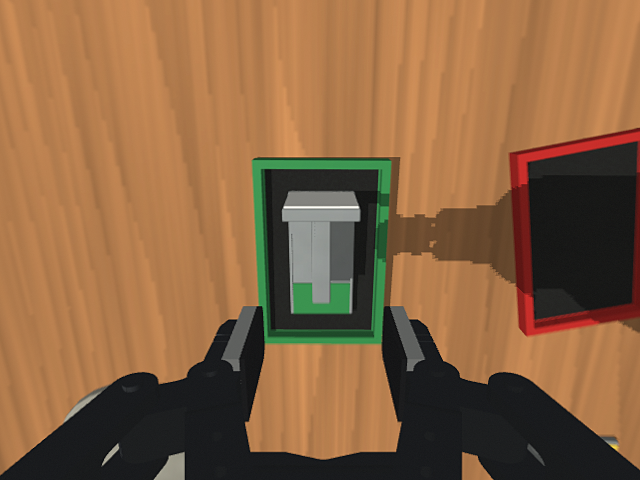

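Request:
servo_tool:
  deltas:
    - [[60,3,27,20,1.7],[85,6,54,40,3.4],[85,9,81,60,5.1],[85,12,108,60,6.8],[85,15,135,60,8.5]]

```text
time: 9.12
tool_pos: [0.6211, -0.1783, 0.1916]
tool_rot: [0.0, 0.944, -0.33, 0.001]
contact_force: [-0.6, 0.4, -0.0]
gripper_width: 0.995
```

Request:
servo_tool:
  deltas:
    - [[85,3,28,0,1.7],[85,6,56,0,3.4],[85,9,84,0,5.1],[85,12,112,0,6.8],[85,15,140,0,8.5]]

```text
time: 9.75
tool_pos: [0.6359, -0.0381, 0.1911]
tool_rot: [-0.0, 0.994, 0.109, 0.0]
contact_force: [0.5, -0.9, -0.0]
gripper_width: 0.995
```

Request:
servo_tool:
  deltas:
    - [[85,0,0,0,1.2],[85,0,0,0,1.2],[85,0,0,0,1.2]]

```text
time: 10.12
tool_pos: [0.6359, -0.0393, 0.1912]
tool_rot: [0.0, 0.986, 0.167, -0.0]
contact_force: [-0.3, -0.7, -0.7]
gripper_width: 0.995
```

```bash
python3 look.py w8
```

```text
10.175 [635.9 -39.4 191.2] yaw 19.25374694854841 [0.     0.9859 0.1672 0.    ] [-0.18  0.12  1.64 -0.    1.38  1.06]
green 2938.0 (518, 285, 122, 123) tagplane ((605.981689453125, -303.513671875), (124.78809356689453, 83.35326385498047), 89.7994155883789) tray ((607.8490600585938, -298.3515930175781), (122.55626678466797, 81.86250305175781))
green 874.5 (559, 322, 43, 42) tagplane ((605.1823120117188, -281.6785583496094), (36.0576057434082, 21.324190139770508), 0.7092430591583252) tray ((607.0640258789062, -276.90692138671875), (35.4127311706543, 20.94285011291504))
red 807.0 (297, 251, 45, 25) tagplane ((600.4351196289062, -50.293060302734375), (20.202320098876953, 34.65675735473633), 19.247615814208984) tray ((602.4017333984375, -49.659690856933594), (19.840988159179688, 34.036964416503906))
```

View pics/w8.png

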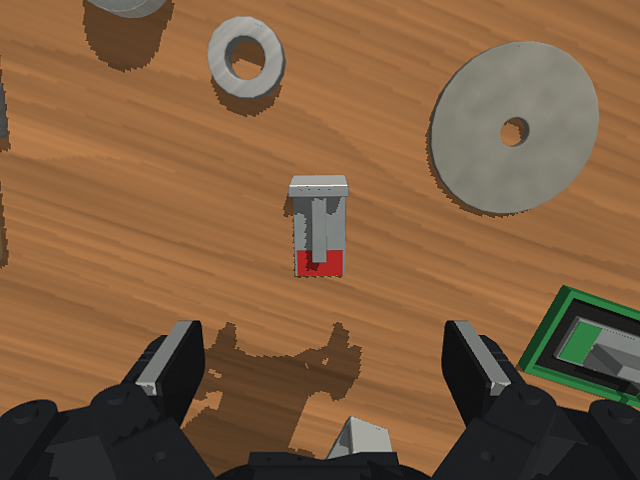

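Request:
servo_tool:
  deltas:
    - [[85,0,1.5,-60,0],[85,0,1.5,-110,0],[85,0,1.5,-150,0],[85,0,1.5,-162,0],[85,0,1.5,-162,0]]

```text
time: 10.8
tool_pos: [0.6359, -0.0378, 0.0293]
tool_rot: [-0.0, 0.986, 0.168, -0.0]
contact_force: [0.2, -0.8, 0.7]
gripper_width: 0.993
```

```bash
python3 look.py w9
```

```text
10.85 [637.  -37.9  30.8] yaw 19.332240197565692 [4.000e-04 9.858e-01 1.679e-01 1.100e-03] [-0.18  0.3   1.72  0.    1.11  1.06]
red 1090.0 (335, 378, 29, 42) tagplane ((605.0550537109375, -61.669761657714844), (20.63262939453125, 11.525862693786621), 19.625938415527344) tray ((609.0359497070312, -59.841400146484375), (19.853206634521484, 11.09046459197998))
red 976.5 (277, 378, 27, 43) tagplane ((596.6986694335938, -38.633758544921875), (21.205530166625977, 10.473872184753418), 20.052547454833984) tray ((600.9951782226562, -37.675628662109375), (20.40444564819336, 10.07819652557373))
```

View pics/w9.png

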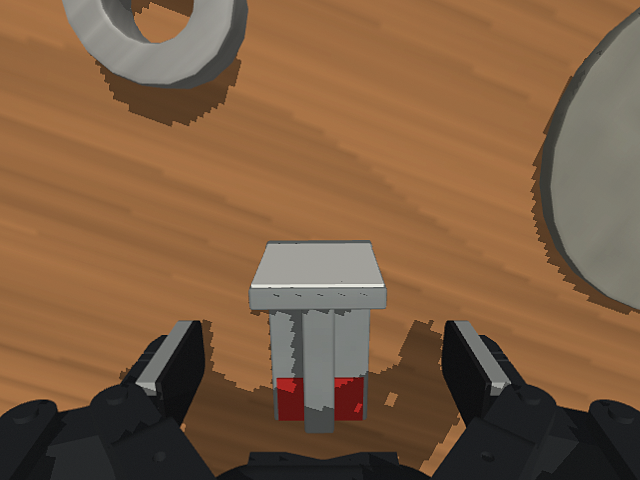

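Request:
servo_tool:
  deltas:
    - [[50,0,1,-0.5,0],[10,0,1,-0.5,0],[0,0,1,-0.5,0],[0,0,1,-0.5,0],[0,0,1,-0.5,0]]

```text
time: 11.48
tool_pos: [0.6362, -0.0366, 0.0292]
tool_rot: [0.0, 0.986, 0.168, 0.0]
contact_force: [0.8, 0.1, 1.7]
gripper_width: 0.106
```

Request:
servo_tool:
  deltas:
    - [[0,0,0,0,0],[0,0,0,0,0]]

```text
time: 11.72
tool_pos: [0.6362, -0.0366, 0.0292]
tool_rot: [0.0, 0.986, 0.168, 0.0]
contact_force: [0.3, -1.0, 3.1]
gripper_width: 0.103
```

Request:
servo_tool:
  deltas:
    - [[0,0,0,20,0],[0,0,0,60,0],[0,0,0,110,0],[0,0,0,110,0]]

```text
time: 12.22
tool_pos: [0.6393, -0.0371, 0.1459]
tool_rot: [0.002, 0.986, 0.168, 0.005]
contact_force: [0.4, -0.4, -0.7]
gripper_width: 0.109
```

```bash
python3 look.py w10
```

```text
12.275 [637.5 -36.8 142.5] yaw 19.369506317346985 [0.001  0.9857 0.1682 0.0027] [-0.17  0.17  1.68 -0.    1.29  1.06]
green 3096.5 (543, 317, 97, 125) tagplane ((605.7879028320312, -285.1021728515625), (90.02963256835938, 83.8726577758789), 89.82014465332031) tray ((608.0177612304688, -279.39703369140625), (88.14704895019531, 82.11886596679688))
green 1113.5 (590, 359, 49, 47) tagplane ((604.7272338867188, -282.00775146484375), (36.2170524597168, 21.62407684326172), 0.44945254921913147) tray ((606.9793090820312, -276.36724853515625), (35.45974349975586, 21.17190170288086))
```

View pics/w10.png

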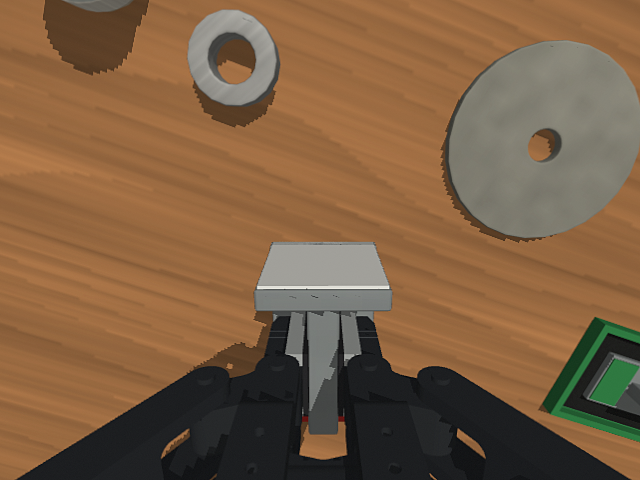

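Request:
servo_tool:
  deltas:
    - [[0,-12,-20,20,-1.5],[0,-30,-48,30,-3.2],[0,-50,-78,30,-4.9],[0,-70,-108,30,-6.6],[0,-90,-138,30,-8.3]]

```text
time: 12.9
tool_pos: [0.5439, -0.1748, 0.1667]
tool_rot: [-0.0, 0.964, -0.265, -0.002]
contact_force: [-0.0, -0.1, -2.4]
gripper_width: 0.109
```

Request:
servo_tool:
  deltas:
    - [[0,-20,-30,0,-1.7],[0,-40,-60,0,-3.4],[0,-60,-90,0,-5.1],[0,-80,-121,-20,-6.8],[0,-100,-151,-50,-8]]

```text
time: 13.52
tool_pos: [0.4448, -0.3262, 0.1177]
tool_rot: [-0.0, 0.773, -0.634, -0.0]
contact_force: [0.5, -0.4, -1.2]
gripper_width: 0.112
```

Request:
servo_tool:
  deltas:
    - [[0,0,0,-30,0],[0,0,0,-30,0],[0,0,0,-30,0]]

```text
time: 13.9
tool_pos: [0.446, -0.3252, 0.089]
tool_rot: [-0.0, 0.775, -0.632, -0.0]
contact_force: [0.4, -0.4, -0.2]
gripper_width: 0.108
```

```bash
python3 look.py w11
```

```text
13.95 [ 446.5 -325.6   89.9] yaw -78.3871785939878 [ 0.000e+00  7.750e-01 -6.319e-01  7.000e-04] [-0.76  0.04  1.91  0.    1.19  2.17]
green 6683.5 (0, 123, 103, 237) tagplane ((589.0284423828125, -304.8907775878906), (124.51586151123047, 52.47636795043945), 89.6502456665039) tray ((585.625, -307.5463562011719), (121.18000793457031, 51.07051467895508))
green 1499.5 (0, 277, 46, 41) tagplane ((602.6098022460938, -276.5245056152344), (22.024246215820312, 24.42448616027832), 89.87364959716797) tray ((598.842529296875, -279.9400939941406), (21.43431854248047, 23.770082473754883))
red 6017.5 (244, 166, 166, 206) tagplane ((443.70965576171875, -320.97723388671875), (81.61248016357422, 116.6202163696289), 11.149908065795898) tray ((444.19927978515625, -323.2018127441406), (79.42607879638672, 113.49593353271484))
```

View pics/w11.png

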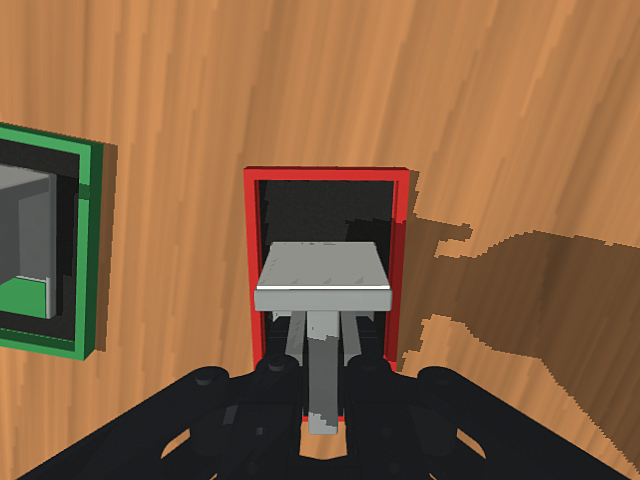

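Request:
servo_tool:
  deltas:
    - [[0,0,0,-25,-0.07],[0,0,0,-43,-0.07],[0,0,0,-52,-0.07],[0,0,0,-54,-0.07],[0,0,0,-54,-0.07]]

```text
time: 14.58
tool_pos: [0.4462, -0.3258, 0.0353]
tool_rot: [0.0, 0.772, -0.635, 0.0]
contact_force: [-0.1, 0.3, -1.0]
gripper_width: 0.101
```

Request:
servo_tool:
  deltas:
    - [[0,0,0,-1,0],[0,0,0,-1.5,0],[0,0,0,-2,0],[0,0,0,-2,0]]

```text
time: 15.08
tool_pos: [0.446, -0.3257, 0.0332]
tool_rot: [0.0, 0.772, -0.635, 0.0]
contact_force: [-0.6, 1.2, 1.1]
gripper_width: 0.105
```

Request:
servo_tool:
  deltas:
    - [[0,0,0,-0.5,0],[0,0,0,-0.5,0]]

```text
time: 15.32
tool_pos: [0.446, -0.3257, 0.0332]
tool_rot: [0.0, 0.772, -0.635, -0.0]
contact_force: [-2.6, 2.1, 5.7]
gripper_width: 0.104
```

Request:
servo_tool:
  deltas:
    - [[30,0,0,0.5,0],[45,0,0,1,0],[45,0,0,1,0],[45,0,0,50,0],[45,0,0,100,0]]

```text
time: 15.95
tool_pos: [0.4452, -0.325, 0.1323]
tool_rot: [-0.0, 0.772, -0.635, -0.001]
contact_force: [1.0, -0.5, -0.0]
gripper_width: 0.527
```

```bash
python3 look.py w12
```

```text
16.0 [ 448.8 -328.2  141.3] yaw -78.84068219229002 [ 4.000e-04  7.725e-01 -6.350e-01  5.700e-03] [-0.77 -0.02  1.88  0.    1.28  2.18]
green 6446.5 (0, 113, 135, 211) tagplane ((605.5178833007812, -304.7416076660156), (123.74964141845703, 81.66777038574219), 89.75841522216797) tray ((602.3167724609375, -306.9389343261719), (121.01187896728516, 79.8609390258789))
green 1333.5 (28, 253, 59, 35) tagplane ((609.4815673828125, -275.6772155761719), (21.902206420898438, 36.77580261230469), 89.88601684570312) tray ((606.1928100585938, -278.5174865722656), (21.417654037475586, 35.96220016479492))
red 23383.0 (255, 157, 138, 184) tagplane ((442.99334716796875, -317.3074951171875), (81.607177734375, 122.66631317138672), 11.182193756103516) tray ((443.3880310058594, -319.226806640625), (79.80168914794922, 119.9525146484375))
```

View pics/w12.png

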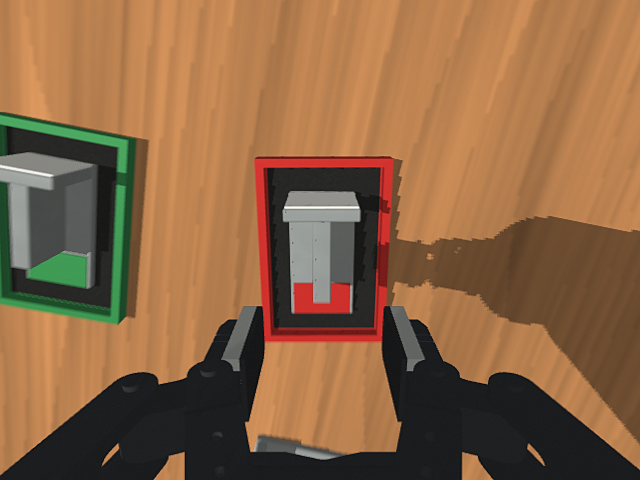

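Request:
servo_tool:
  deltas:
    - [[60,-1,20,20,1.6],[85,-3,44,40,3.2],[85,-4,68,60,4.8],[85,-6,92,60,6.4],[85,-8,116,60,8]]

```text
time: 16.62
tool_pos: [0.4379, -0.2089, 0.1926]
tool_rot: [0.0, 0.965, -0.263, 0.0]
contact_force: [0.9, -1.0, -0.6]
gripper_width: 0.997
```

Request:
servo_tool:
  deltas:
    - [[85,-1,22,0,1.6],[85,-2,44,0,3.2],[85,-4,68,0,4.8],[85,-4,68,0,4.8],[85,-4,68,0,4.8]]

```text
time: 17.25
tool_pos: [0.434, -0.1419, 0.1923]
tool_rot: [0.0, 1.0, -0.019, 0.0]
contact_force: [-0.2, 0.1, -0.4]
gripper_width: 0.996
```

```bash
python3 look.py w13
```

```text
17.3 [ 434.  -142.1  192.3] yaw -2.161414325717278 [ 2.000e-04  9.998e-01 -1.890e-02  1.000e-04] [-0.48 -0.33  2.05 -0.    1.42  1.13]
green 1961.5 (466, 0, 174, 21) tagplane ((570.1218872070312, -301.64373779296875), (115.4800796508789, 11.841731071472168), 88.02069091796875) tray ((569.1022338867188, -298.8772888183594), (113.42230987548828, 11.630765914916992))
red 3660.0 (466, 126, 174, 139) tagplane ((442.86676025390625, -319.3428955078125), (83.40461730957031, 124.27886962890625), 11.269640922546387) tray ((444.1132507324219, -316.2610778808594), (81.91848754882812, 122.06448364257812))
red 1204.5 (502, 180, 32, 51) tagplane ((438.06829833984375, -291.6917724609375), (35.87473678588867, 20.963682174682617), 11.105878829956055) tray ((439.40032958984375, -289.10272216796875), (35.23553466796875, 20.590139389038086))
```

View pics/w13.png

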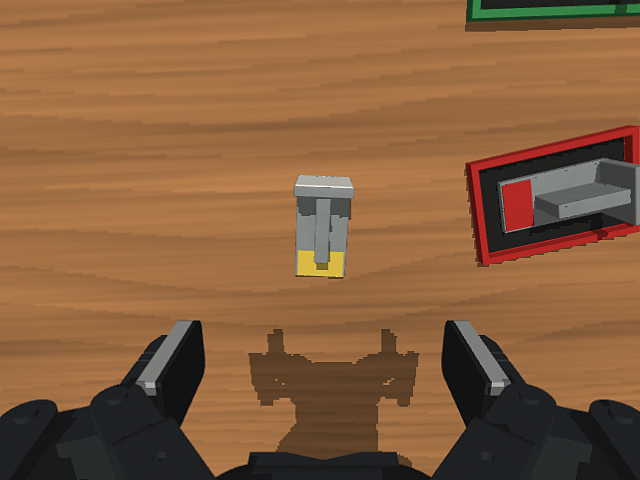

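```bash
sed -i "s/m=(H>24)&(H<36)&(S>150)&(V>110)/m=(H>21)\&(H<36)\&(S>140)\&(V>110)/" h.py; python3 - <<'E'
from h import *
import pickle
im=cv2.cvtColor(cv2.imread("pics/w13.png"),cv2.COLOR_BGR2RGB);c=pickle.load(open("pics/w13.pkl","rb"))
print(cv2.cvtColor(im[265:266,305:306],cv2.COLOR_RGB2HSV))
for b in blobs(hue(im,'yellow')): print(cv2.boundingRect(b),rect(c,b,.0065))
# base plate long edges on grey side
for a,b in (((296,275),(299,200)),((344,277),(348,200))):
    p=plane(c,a,.006);q=plane(c,b,.006);print(np.degrees(np.arctan2(*(q-p)[[1,0]])),p,q)
E
```

```text
[[[ 24 174 216]]]
(298, 250, 46, 27) ((397.1567687988281, -140.01307678222656), (35.47534942626953, 21.2281436920166), 85.37480163574219)
-5.405024583759569 [ 0.38754788 -0.12033907  0.006     ] [ 0.44840458 -0.1260971   0.006     ]
-4.011003815586628 [ 0.38437415 -0.15870324  0.006     ] [ 0.44701376 -0.16309552  0.006     ]
```

Request:
servo_tool:
  deltas:
    - [[85,0.5,-1,-60,-0.4],[85,0.5,-1,-110,-0.4],[85,0.5,-1,-150,-0.4],[85,0.5,-1,-163,-0.4],[85,0.5,-1,-163,-0.4]]

```text
time: 17.92
tool_pos: [0.4343, -0.1429, 0.0292]
tool_rot: [-0.0, 0.999, -0.039, -0.0]
contact_force: [-0.0, -1.1, 1.1]
gripper_width: 0.993
```

```bash
python3 look.py w14
```

```text
17.975 [ 435.3 -143.3   30.4] yaw -4.4973293315680145 [ 3.000e-04  9.992e-01 -3.920e-02  7.000e-04] [-0.48 -0.1   2.16 -0.    1.08  1.17]
red 2411.5 (602, 196, 38, 201) tagplane ((432.3300476074219, -265.7447814941406), (87.57270050048828, 12.953012466430664), 15.5768404006958) tray ((435.3841552734375, -261.3956298828125), (84.26158142089844, 12.4632568359375))
yellow 1051.5 (334, 379, 29, 43) tagplane ((396.4101867675781, -151.9976043701172), (11.521895408630371, 21.172054290771484), 85.25789642333984) tray ((400.8223571777344, -151.94915771484375), (11.08625602722168, 20.371543884277344))
yellow 1017.5 (276, 379, 27, 43) tagplane ((398.32269287109375, -127.5963134765625), (10.820320129394531, 21.132585525512695), 85.53512573242188) tray ((402.6627197265625, -128.4705810546875), (10.411256790161133, 20.3334903717041))
```

View pics/w14.png

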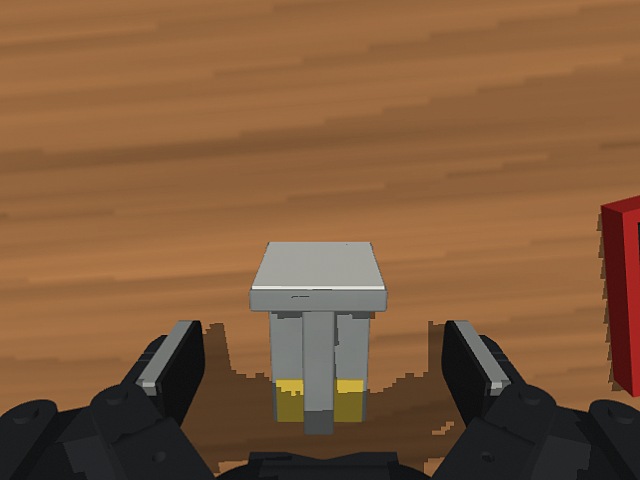

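Request:
servo_tool:
  deltas:
    - [[50,0,1,-0.5,0],[10,0,1,-0.5,0],[0,0,1,-0.5,0],[0,0,1,-0.5,0],[0,0,1,-0.5,0]]

```text
time: 18.6
tool_pos: [0.4347, -0.1417, 0.0292]
tool_rot: [0.0, 0.999, -0.039, 0.0]
contact_force: [-0.3, -0.0, 2.3]
gripper_width: 0.105
```

Request:
servo_tool:
  deltas:
    - [[0,0,0,0,0],[0,0,0,0,0]]

```text
time: 18.85
tool_pos: [0.4347, -0.1417, 0.0292]
tool_rot: [0.0, 0.999, -0.039, 0.0]
contact_force: [-0.7, 1.6, 3.3]
gripper_width: 0.108
```

```bash
python3 look.py w15; python3 - <<'E'
from h import *
# stand from top view
c=calibration("top")
P=np.array([plane(c,np.array(p)/4+[80,180]-.375,.012)[:2]*1000 for p in((268,228),(410,252),(378,427),(235,402))])
print(P,P.mean(0)); r=cv2.minAreaRect(P.astype(np.float32));print(r)
c2=calibration("scene")
P2=np.array([plane(c2,np.array(p)/3+[440,120]-.33,.012)[:2]*1000 for p in((95,370),(242,486),(113,478))]);print(P2,(P2[0]+P2[1])/2)
t=np.array((343,326))/4+[80,180]-.375;s=np.array((138,215))/3+[440,120]-.33
L=tri((c,t),(c2,s));print(L,proj(c,L)-t,proj(c2,L)-s)
E
```

```text
18.9 [ 434.7 -141.7   29.2] yaw -4.450985903454179 [ 1.000e-04  9.992e-01 -3.880e-02  3.000e-04] [-0.48 -0.1   2.16  0.    1.08  1.17]
red 1918.0 (606, 198, 34, 200) tagplane ((431.0328369140625, -260.46087646484375), (87.21041107177734, 11.643610954284668), 8.814908027648926) tray ((434.1414794921875, -256.2635803222656), (83.916748046875, 11.203864097595215))
[[614.00931498 527.12368735]
 [595.16738092 430.26603599]
 [477.55897849 452.03427591]
 [496.66833501 548.87537591]] [545.85100235 489.57484379]
((545.7841186523438, 489.5789489746094), (98.70191955566406, 120.47840118408203), 79.4981918334961)
[[483.44141682 456.63714356]
 [622.46347574 525.63497915]
 [603.11180643 431.82691653]] [552.95244628 491.13606136]
[0.53721295 0.42779755 0.20223089] [-3.32752747 -0.78537844] [-3.74720971  0.52422395]
```

View pics/w15.png

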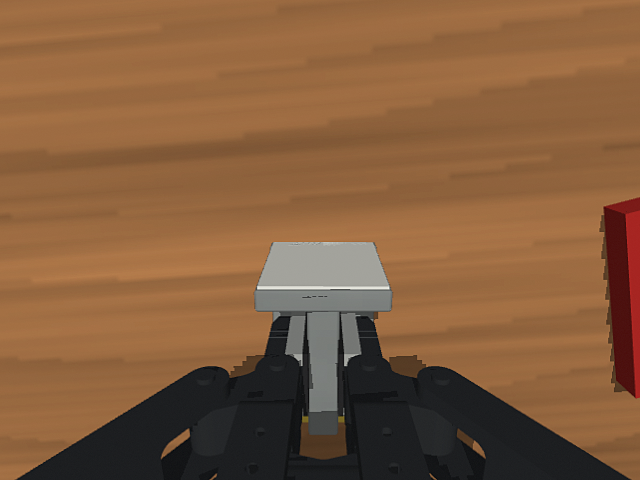

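Request:
servo_tool:
  deltas:
    - [[0,0,0,25,0],[0,0,0,75,0],[0,0,0,130,0],[0,10,20,180,0],[0,22,70,210,0]]

```text
time: 19.52
tool_pos: [0.4571, -0.0721, 0.2413]
tool_rot: [0.001, 0.999, -0.041, 0.002]
contact_force: [1.5, 0.8, -1.7]
gripper_width: 0.109
```

Request:
servo_tool:
  deltas:
    - [[0,10,55,20,0],[0,22,112,40,0],[0,34,170,60,0],[0,48,228,70,0],[0,60,285,70,0]]

```text
time: 20.15
tool_pos: [0.5167, 0.2155, 0.3091]
tool_rot: [0.0, 0.999, -0.039, 0.001]
contact_force: [0.5, -0.2, -1.8]
gripper_width: 0.107
```

Request:
servo_tool:
  deltas:
    - [[0,12,50,0,0],[0,23,107,0,0],[0,23,107,0,0],[0,23,107,0,0]]

```text
time: 20.65
tool_pos: [0.539, 0.3202, 0.3074]
tool_rot: [0.001, 0.999, -0.039, -0.001]
contact_force: [-0.6, -0.4, -0.9]
gripper_width: 0.105
```

```bash
python3 look.py w16
```

```text
20.7 [539.1 319.7 307.9] yaw -4.48320776617788 [ 5.000e-04  9.992e-01 -3.910e-02 -6.000e-04] [ 0.42  0.03  1.54 -0.    1.57  2.07]
```

View pics/w16.png

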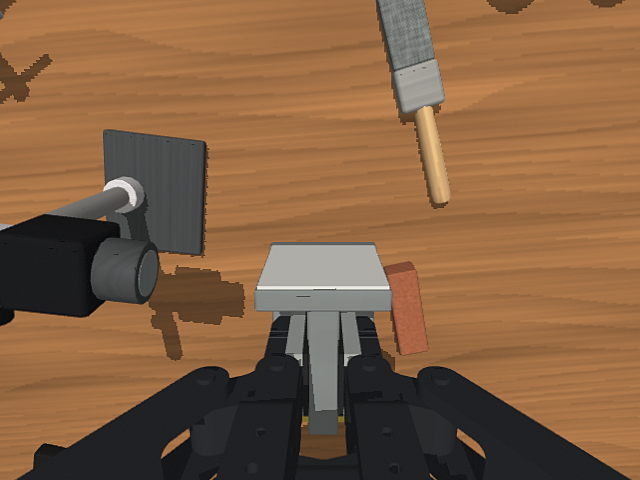

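Request:
servo_tool:
  deltas:
    - [[0,-40,0,0,0],[0,-90,0,0,0],[0,-90,0,0,0],[0,-90,0,0,0]]

```text
time: 21.2
tool_pos: [0.4497, 0.3196, 0.3093]
tool_rot: [-0.0, 0.999, -0.039, 0.001]
contact_force: [-0.2, 0.4, -0.7]
gripper_width: 0.104
```

```bash
python3 look.py w17; python3 - <<'E'
import cv2
for n,x,y in(("w16",80,210),("w17",80,80)):
    im=cv2.imread(f"pics/{n}.png");cv2.imwrite(f"pics/{n}c.png",cv2.resize(im[y:y+130,x:x+130],None,fx=4.5,fy=4.5,interpolation=cv2.INTER_NEAREST))
E
```

```text
21.25 [450.1 319.7 309.2] yaw -4.537361314579187 [-1.000e-04  9.992e-01 -3.960e-02  5.000e-04] [ 0.48 -0.15  1.71 -0.    1.58  2.13]
```

View pics/w17.png

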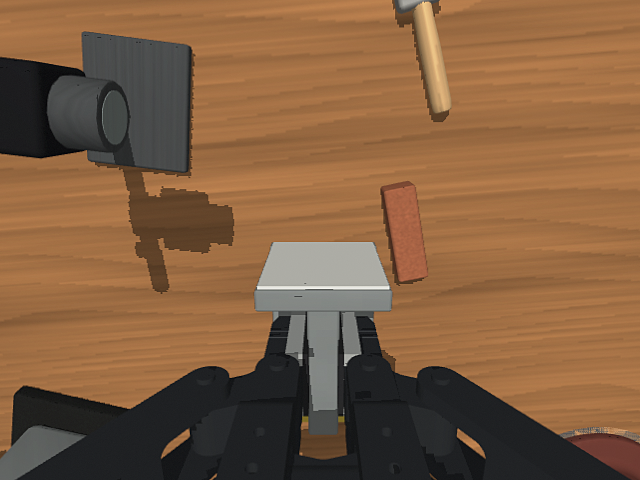

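View pics/w16c.png

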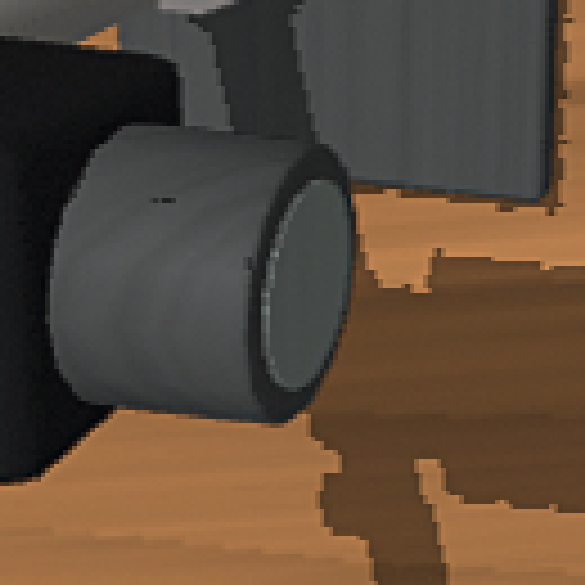

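View pics/w17c.png

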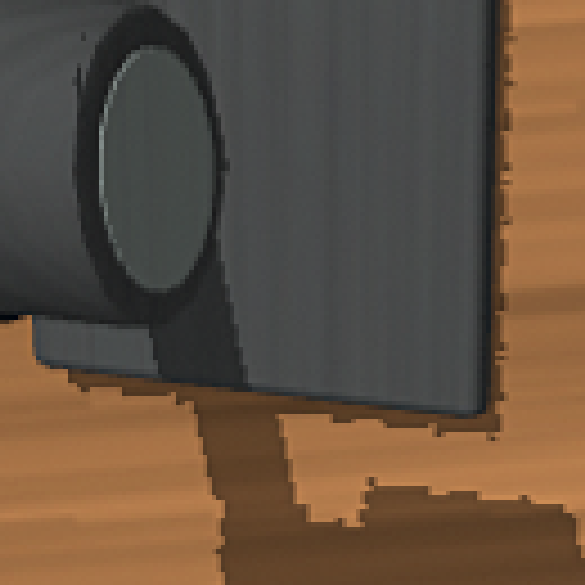

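```bash
python3 - <<'E'
from h import *
import pickle
A,B=[pickle.load(open(f"pics/{n}.pkl","rb")) for n in("w16","w17")]
f=lambda p,o:np.array(p)/4.5+o-.5
for a,b in(((302,283),(150,165)),((306,286),(158.5,169))):
    a=f(a,[80,210]);b=f(b,[80,80]);L=tri((A,a),(B,b));print(L*1000,proj(A,L)-a,proj(B,L)-b)
for c,ps in((A,((104,129),(206,142),(203,255))),(B,((82,32),(191,45),(188,172)))):
    P=np.array([plane(c,p,.012)[:2]*1000 for p in ps]);print(P,'origin',(P[0]+P[2])/2)
    print(np.degrees(np.arctan2(*(P[0]-P[1])[::-1])),np.degrees(np.arctan2(*(P[1]-P[2])[::-1]))+90,np.linalg.norm(P[0]-P[1]),np.linalg.norm(P[1]-P[2]))
    O=(P[0]+P[2])/2;y=np.radians(79.3);print('lens from foot',O-50*np.array([np.cos(y),np.sin(y)]))
E
```

```text
[534.10809778 423.38068493 201.68751513] [-0.0251563  0.0053984] [ 0.0288014 -0.00217  ]
[533.58923592 422.8315596  201.43826033] [ 0.34983946 -0.07354223] [-0.40009186  0.02873383]
[[615.65265385 525.57411455]
 [595.63070164 428.62852228]
 [479.54947088 450.99610667]] origin [547.60106236 488.28511061]
78.33089729781051 79.0934023991568 98.99154727204976 118.21658498612753
lens from foot [538.31773159 439.15447078]
[[613.98842603 526.5275657 ]
 [595.0133736  428.669013  ]
 [479.80017593 451.9813268 ]] origin [546.89430098 489.25444625]
79.02636265938631 78.56117421107386 99.68123671204732 117.54805354128332
lens from foot [537.61097021 440.12380642]
```

Request:
servo_tool:
  deltas:
    - [[0,12,-5,0,1.7],[0,24,-10,0,3.4],[0,36,-15,0,5.1],[0,48,-20,0,6.8],[0,59,-25,0,8.5]]

```text
time: 21.88
tool_pos: [0.51, 0.2947, 0.3087]
tool_rot: [0.0, 0.918, 0.397, -0.0]
contact_force: [1.3, -1.1, -1.1]
gripper_width: 0.105
```

Request:
servo_tool:
  deltas:
    - [[0,0,0,0,1.7],[0,0,0,0,3.4],[0,0,0,-15,4.8],[0,0,0,-40,5.43],[0,0,0,-50,5.43]]

```text
time: 22.5
tool_pos: [0.5087, 0.2946, 0.2568]
tool_rot: [-0.0, 0.772, 0.636, -0.001]
contact_force: [-0.9, -0.5, -1.6]
gripper_width: 0.106
```

Request:
servo_tool:
  deltas:
    - [[0,0,0,-20,0],[0,0,0,-40,0],[0,0,0,-50,0],[0,0,0,-50,0],[0,0,0,-50,0]]

```text
time: 23.12
tool_pos: [0.5088, 0.2957, 0.2097]
tool_rot: [0.0, 0.771, 0.637, 0.001]
contact_force: [-0.6, -0.2, 0.1]
gripper_width: 0.106
```

```bash
python3 look.py w18; python3 - <<'E'
from h import *
L=np.array([.5341,.4236,.2016]);y=np.radians(79.1);e=np.array([np.cos(y),np.sin(y),0])
s=state();print(s['contact_force'])
q=s['tool_rot'];yy=2*np.arctan2(q[2],q[1]);F=s['tool_pos']+32*.001*np.array([np.cos(yy),np.sin(yy),0])+[0,0,-.0072]
d=F-L;print('face in lens frame mm',1000*d@e,1000*d@np.array([-e[1],e[0],0]),1000*d[2],np.degrees(yy))
for n,(x,yy,w,h) in(("top",(90,210,160,120)),("scene",(380,130,160,120))):
    c=calibration(n);im=grab_frame(n)[:,:,::-1].copy();
    cr=cv2.resize(im[yy:yy+h,x:x+w],None,fx=5,fy=5,interpolation=cv2.INTER_CUBIC)
    for P,col in((L,(0,0,255)),(F,(0,255,0))):
        p=proj(c,P);print(n,p);cv2.drawMarker(cr,tuple(int(v) for v in (p-[x,yy]+.5)*5),col,0,14,1)
    cv2.imwrite(f"pics/{n}9.png",cr)
E
```

```text
23.175 [508.9 295.7 209.9] yaw 79.13170770198916 [3.000e-04 7.709e-01 6.370e-01 9.000e-04] [ 0.4  -0.01  1.74 -0.    1.4   0.59]
[ 0.97679791 -1.10037582 -0.60219502]
face in lens frame mm -98.34814055510792 0.6202669914146466 1.1030549445167903 79.13170770198916
top [163.91958791 261.64495315]
top [205.17795314 268.85717235]
scene [479.46996269 191.35288671]
scene [432.54262208 188.26360379]
```

View pics/w18.png

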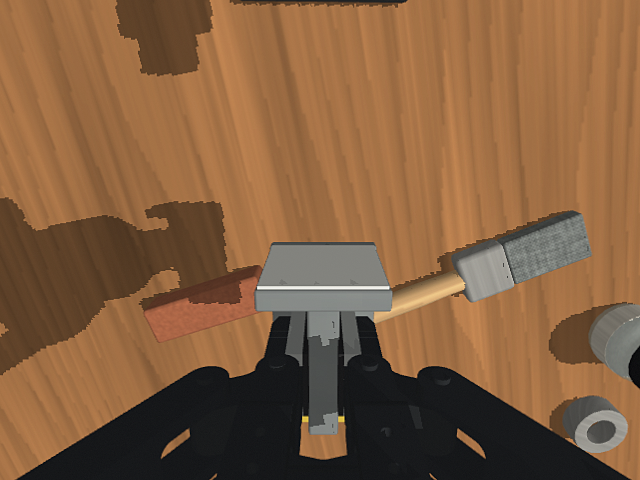

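View pics/top9.png

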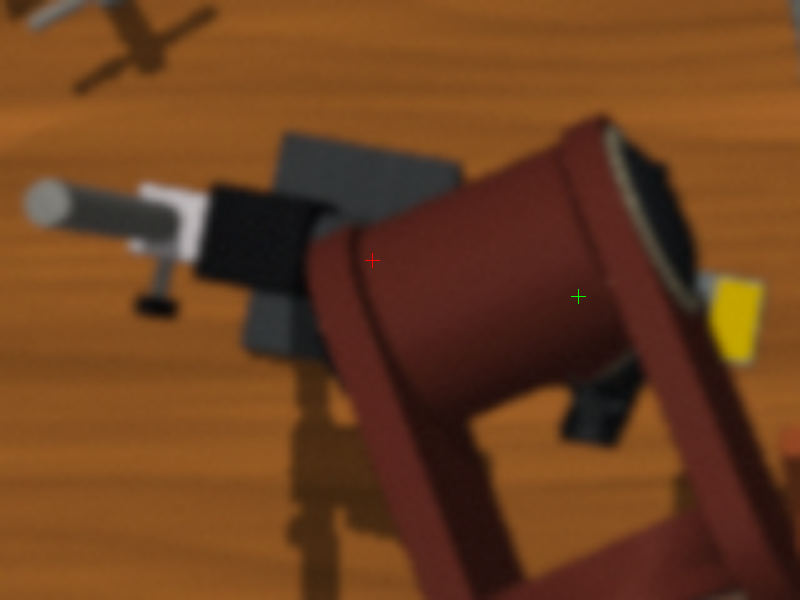

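View pics/scene9.png

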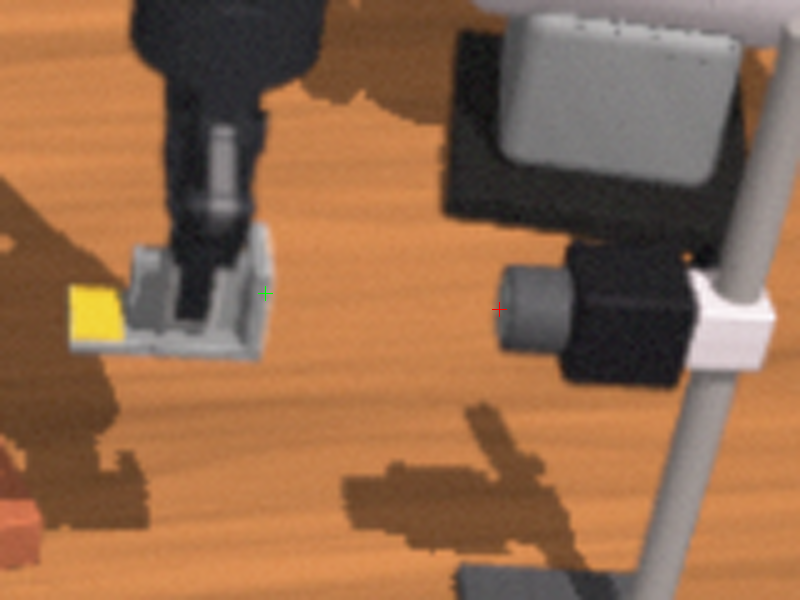

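Request:
servo_tool:
  deltas:
    - [[0,0.3,-1.5,-0.6,0],[0,0.3,-1.5,-0.6,0],[0,0.3,-1.5,-0.6,0],[0,0.3,-1.5,-0.6,0],[0,0.3,-1.5,-0.6,0]]

```text
time: 23.9
tool_pos: [0.5087, 0.294, 0.2082]
tool_rot: [0.0, 0.771, 0.637, -0.0]
contact_force: [0.3, -0.3, -0.9]
gripper_width: 0.108
```

```bash
python3 - <<'E'
from h import *
L=np.array([.5341,.4236,.2016]);y=np.radians(79.1);e=np.array([np.cos(y),np.sin(y),0])
cv2.imwrite("pics/w19.png",grab_frame("wrist")[:,:,::-1]);cv2.imwrite("pics/s19.png",grab_frame("scene")[:,:,::-1])
s=state();print(s['time'],s['tool_pos'],s['contact_force'],abs(s['joint_vel']).max(),s['gripper_width'])
q=s['tool_rot'];yy=2*np.arctan2(q[2],q[1]);F=s['tool_pos']+32*.001*np.array([np.cos(yy),np.sin(yy),0])+[0,0,-.0072]
d=F-L;print('face in lens frame mm',1000*d@e,1000*d@np.array([-e[1],e[0],0]),1000*d[2],np.degrees(yy),q)
a,b=cv2.imread("pics/w15.png"),cv2.imread("pics/w19.png")
cv2.imwrite("pics/cmp.png",np.hstack([a[230:450,220:420],b[230:450,220:420]]))
E
```

```text
24.0 [0.50866444 0.2939711  0.20820731] [ 0.0320479  -0.0631722  -0.58734141] 0.00156911815225029 0.10998387031906952
face in lens frame mm -100.09997732563939 0.4799125832009031 -0.5926870378840932 79.12770919771454 [-9.72064612e-06  7.70915212e-01  6.36937780e-01  1.04095881e-06]
```

View pics/cmp.png

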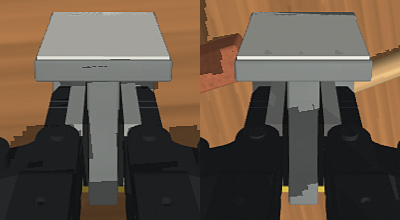

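View pics/s19.png

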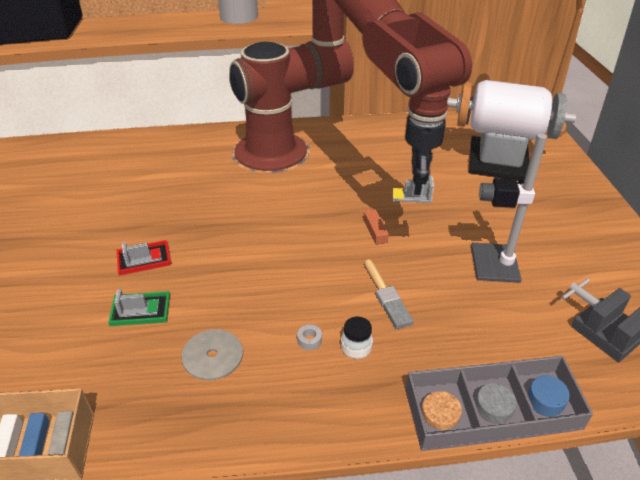

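The scene picture shows the green and red brackets in their trays near (139,308) and (142,257). The held bracket is level at (415,192), facing the lens at (480,192), and the bystanders have not moved. The bracket sits in the jaws just as it did at the grasp.

```bash
python3 -c "
from plant import *
print(job_done(),state()['time'])"
```

```text
the job is handed in; nothing more can be done
the job is handed in; nothing more can be done
```

I laid the green-tagged bracket in the pass tray and the red-tagged one in the reject tray. Each was lowered until light contact (about 6 N), then released. Wrist pictures afterwards show both flat and centred to within a few mm. The yellow-tagged bracket is held in front of the inspection camera; I handed the job in at about 24 s.

**Last checks:**
- **Position:** the ground face is at about (-100.1, +0.5, -0.6) mm in the lens frame, where (-100, 0, 0) was asked.
- **Alignment:** its yaw is 79.13° against my 79.1° estimate of the stand. The tool is vertical, and the bracket has not shifted in the jaws since the grasp.
- **Steadiness:** the arm was still, with about 0.6 N on the tool. The other things on the bench look unmoved in the scene picture.

**One disagreement:** the lens position worked out from the middle of the stand's foot was about 16 mm off along the viewing axis from the one triangulated from two wrist pictures. The foot appears to sit about 15 mm off the stand's origin. I used the triangulated position, and the scene camera agreed with it; the lens point is uncertain by about 2 mm.

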